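# Load the slide-cassette magazine and feed it home

## Task

Load the two flat slide cassettes into the tilted spring-loaded magazine, one at a time: push each one straight in through the mouth until it has snapped under both retaining lips and stays there. Then take the bar knob on the carriage and turn it clockwise, following it as the carriage slides away, until the carriage is fully home against its stops, and let go. Leave the stack of dishes and the amber bottle where they stand.

Things in the scene. Friction and masses are not known exactly. Their poses are not given: they have to be found in the camera images.
- cassette_a: closed flat plastic slide cassette, off-white with a pale paper patch on the lid, 100 (x) x 60 (y) x 20 (z) mm, 80 g nominal; origin at its CENTRE (10 mm above the table when lying), x along its length, z up through the lid. Identical to the other one; either may go in first, either way round
- cassette_b: closed flat plastic slide cassette, off-white with a pale paper patch on the lid, 100 (x) x 60 (y) x 20 (z) mm, 80 g nominal; origin at its CENTRE (10 mm above the table when lying), x along its length, z up through the lid. Identical to the other one; either may go in first, either way round
- magazine: open-sided aluminium magazine leaning 30 degrees, mouth up and away from the robot; rides on the carriage. Origin: centre of the mouth in the plane of the UNDERSIDES of the two lips ('lip plane'), 148 mm above the table. z points out of the mouth (cassettes go in along -z), x along a cassette's length (down the slope, away from the robot), y level. Clear space inside 107 (x) x 66 (y) mm
- post_top (a point): centre of the top opening of the magazine's four corner posts, 42 mm above the lip plane along the magazine's z; axes as the magazine. Posts are straight to 21 mm above the lip plane, then flare outwards by 11 mm. Walls 4 mm. Both long sides (y) are open between x = -30 and +30 mm, down to 40 mm below the lip plane: fingers holding a cassette by its 60 mm width go in with it
- lip_tip (a point): inner lower edge of the far (magazine +x) one of two sprung steel lips, one at each end, 24 mm wide in y, tips at x = -43 and +43 mm. A cassette going in pushes their sloping tops (from 27 mm above the lip plane) aside; they spring back 7 mm over its top. Axes as the magazine
- seat (a point): where the centre of the last loaded cassette comes to rest, its top against the lips: 10 mm below the lip plane (the first cassette is pushed on to 30 mm below it by the second). Push 5 to 10 mm farther to be sure, then let go; it takes about 10 to 25 N. Axes as the magazine
- follower (a joint): white spring plate in the magazine, m pushed down: 0 when empty (its top 2 mm below the lip plane), about 0.018 with one cassette, 0.038 with two, 0.060 at the bottom; spring 4 N plus 60 N/m, pushing out
- knob_bar: upright black bar of the feed knob on the carriage, 64 (its x) x 18 (its y) x 30 (z) mm, origin at the centre of its underside, on a black 34 mm radius disc; top of the bar 100 mm above the table. The knob stands 145 mm to the -y side of the magazine. Grip across the 18 mm
- knob_grip (a point): on the knob's vertical axis, 22 mm above the underside of the bar: put the TCP here to grip from above; x along the bar (turns with it)
- feed_knob (a joint): knob angle, rad, clockwise seen from above; starts at 0 to 0.35, the stop (carriage home) is at 1.40, so one grasp is enough. A pinion moves the carriage, with magazine and knob, 30 mm per rad towards the magazine's +y, to the robot's left; stiff, about 0.3 N m, stays where it is left
- reader_top (a point): centre of the top of the fixed white reader housing, 190 (x) x 75 (y) x 105 (z) mm, on the +y side of the magazine; two black rubber stops on its side end the carriage's travel. Its near face is 97 to 108 mm from the magazine's centre line at the start: only an obstacle; x, y as the carriage bed, y along its travel
- dishes: stack of four small round dishes, 60 mm diameter, 60 mm high, loose; origin under its centre; to be left alone
- reagent: amber bottle with a cap, 72 mm diameter, 150 mm high, loose, origin under its centre; to be left alone
Not all that is in view belongs to the job. What is shaped like the cassette_b but pink or red is not meant.

How it is judged:
On the way, in this order (a step that is already met when the one before it is completed fails the run):
1. one cassette is in the magazine, under both lips (((x of cassette_a in the frame of magazine between -0.006 and 0.006 m and y of cassette_a in the frame of magazine between -0.006 and 0.006 m and z of cassette_a in the frame of magazine between -0.045 and -0.0085 m and angle between the z axis of cassette_a and the z axis of magazine, either way round below 0.06 rad) or (x of cassette_b in the frame of magazine between -0.006 and 0.006 m and y of cassette_b in the frame of magazine between -0.006 and 0.006 m and z of cassette_b in the frame of magazine between -0.045 and -0.0085 m and angle between the z axis of cassette_b and the z axis of magazine, either way round below 0.06 rad))), for 0.2 s.
2. then the other is in as well, on top of it (x of cassette_a in the frame of magazine between -0.006 and 0.006 m and y of cassette_a in the frame of magazine between -0.006 and 0.006 m and z of cassette_a in the frame of magazine between -0.045 and -0.0085 m and angle between the z axis of each of cassette_a, cassette_b and the z axis of magazine, either way round below 0.06 rad and x of cassette_b in the frame of magazine between -0.006 and 0.006 m and y of cassette_b in the frame of magazine between -0.006 and 0.006 m and z of cassette_b in the frame of magazine between -0.045 and -0.0085 m), for 0.2 s.
3. the carriage comes home with the fingers on the knob bar (value of joint feed_knob above 1.35 rad and contact force between the fingers and knob_bar above 0.5 N).
At the end, for the whole second after the job is handed in: Both cassettes lie in the magazine below the lips (centre 8.5 to 45 mm below the origin plane, within 6 mm of its axis in x and y, flat within 0.06 rad) at rest, and the knob is turned to at least 1.35 rad, the carriage home (all of step 2 and value of joint feed_knob above 1.35 rad and linear speed of each of cassette_a, cassette_b below 0.01 m/s); the robot touches nothing.
It fails at once if a bystander (dishes or bottle) is shifted by more than 20 mm or tipped (distance of any of dishes, reagent from where it was at the start of the episode above 0.02 m or angle between any of dishes, reagent's own z axis and vertical above 0.3 rad).
It also fails if it takes over 72 s, if anything falls off the work surface, if the arm or the gripper's body presses on something with over 40 N, if the wrist force passes 120 N, or if a joint passes its speed limit or range.

## Robot

A 7-joint arm with a two-finger parallel gripper is mounted at the origin on the work surface. World frame = base frame: x ahead of the robot, y to its left, z up, the work surface at z = 0. Lengths are in m, angles in rad, forces in N, time in s.
With the tool pointing down it reaches from about 0.4 to 0.875 m from the base axis. Payload 19.3 kg.
Tool frame: the origin (TCP) lies between the finger pads, 19 mm behind the fingertips; this is the grasp point; z points along the fingers, y is the line along which they close (so a half turn about z gives the same grasp; the last joint's range is limited). The gripper opens to 85 mm and grips with 20 to 120 N. Pads are 22 mm wide; open, the fingers measure 114 mm over their backs; the gripper's body (76 mm by 85 mm) begins 54 mm behind the grasp point. The pads swing forward as they close: fully open they stand 13 mm farther back than shut.
Start: joints at [-1.193, 0.521, -0.036, 1.599, 0.021, 1.021, -0.113], TCP at [0.271, 0.563, 0.25] pointing down, gripper open.
Joint ranges: [-2.91, 2.91], [-0.3, 2.13], [-1.5, 1.42], [0.17, 2.43], [-1.26, 4.41], [0.16, 1.93], [-2.52, 2.52]. Speed limits (rad/s): [1.89, 1.89, 2.39, 2.39, 3.01, 3.01, 3.01].

## Interface

Orientations are given as a 3x3 rotation matrix whose columns are the frame's x, y, z axes.
In Python, from workcell import arm, open_jaws, close_gripper, viewer, workorder gives the robot as it stands. The module is installed in compiled form; this text tells all that it offers. Calls block until the motion is done:
- arm.move_to(position, orientation): joint-space move of the TCP to a pose.
- arm.move_linear(position, frame=None, rate=0.15, max_force=None): straight line of the TCP; frame=None keeps the orientation; rate is the mean speed in m/s. With max_force (N) it stops when the force on the tool has changed by that much, and returns True; else False.
- arm.move_j(angles): joint-space move.
- open_jaws() and close_gripper(squeeze=None): open the fingers fully, or close them until they stop; squeeze is the grip in N (None keeps the last).
- arm.dwell(seconds).
- arm.inverse_kinematics(position, orientation): joint angles nearest the present ones, or None.
- arm.sense(): the state.
- viewer.snapshot(name): name is "scene" or "top"; returns the picture (400x640x3 uint8, red, green, blue); there is no depth.
- viewer.calibration(name): a dict with "mtx" (3x3 intrinsics, pixels), "R" (3x3) and "t" (3): a world point X has camera coordinates R X + t. Camera axes: x right, y down, z forward; pixel columns grow to the right and rows downward; lengths in m; the calibration is good to about 2 mm. A picture is of the moment at which its call begins. calibration takes no time and is no camera call.
A pose or a line that the arm cannot do raises arm.PlanningError and nothing moves.
- workorder.hand_in(): hands the job in; it is judged then, once.
The state is a dict: "time_s": time; "joint_pos": joint angles; "qd": joint speeds; "joint_torque": joint torques, N m; "tcp_pos": TCP position; "tool_rot": TCP orientation; "force": force on the tool from outside, world axes, zero at the start; "wrist_torque": the same for the moment, N m; "width": opening from 0.0 (shut) to 1.0 (fully open); "gripper_force": force on a finger pad.
Only numpy, scipy, OpenCV 4.12 (cv2) and the standard library are available. Lean on these libraries where they do the work, as an engineer would, in place of code of your own. Each camera call takes 0.05 s, during which the arm holds its last target. There are 200 camera calls.

## Working session

There is one attempt and no reset: what is moved stays moved. The work goes in short steps, each a Python script; the robot and the scene stay as the last script left them, time stands still between calls to the robot, and variables do not carry over. Pictures are saved under pics/ and viewed, at most 10 in all, crops included, and the job is handed in when it is done.

```bash
mkdir -p pics
python3 - <<'E'
from workcell import arm, viewer
import cv2
for n in("scene","top"):
    c=viewer.calibration(n); print(n,c["mtx"].round(1).tolist(),c["R"].round(3).tolist(),c["t"].round(3).tolist())
    cv2.imwrite(f"pics/{n}0.png",viewer.snapshot(n)[:,:,::-1])
s=arm.sense(); print(s["time_s"],s["tcp_pos"],s["tool_rot"],s["force"])
E
```

```text
scene [[424.5, 0.0, 317.0], [0.0, 424.5, 204.7], [0.0, 0.0, 1.0]] [[-0.476, 0.879, 0.007], [0.535, 0.296, -0.792], [-0.698, -0.373, -0.611]] [0.263, -0.175, 1.497]
top [[373.2, 0.0, 317.4], [0.0, 373.2, 197.5], [0.0, 0.0, 1.0]] [[0.027, -1.0, 0.002], [-0.993, -0.027, -0.117], [0.117, 0.001, -0.993]] [-0.009, 0.554, 1.059]
0.1 [0.27050295 0.56312479 0.24947382] [[-9.01423341e-01  4.32938594e-01 -3.67361417e-04]
 [ 4.32938742e-01  9.01422841e-01 -9.52359735e-04]
 [-8.11653125e-05 -1.01752428e-03 -9.99999479e-01]] [0.36496138 0.49708857 0.30808703]
```

View pics/scene0.png

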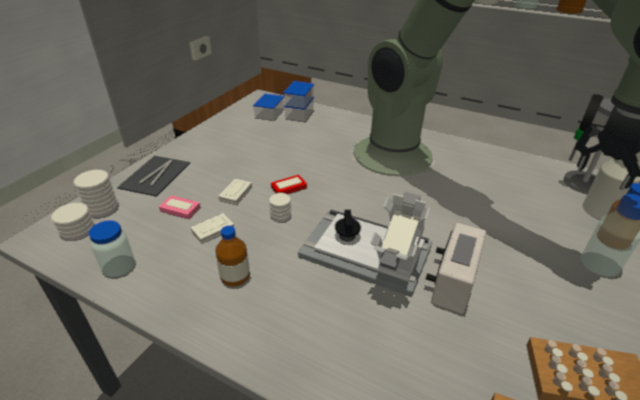

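View pics/top0.png

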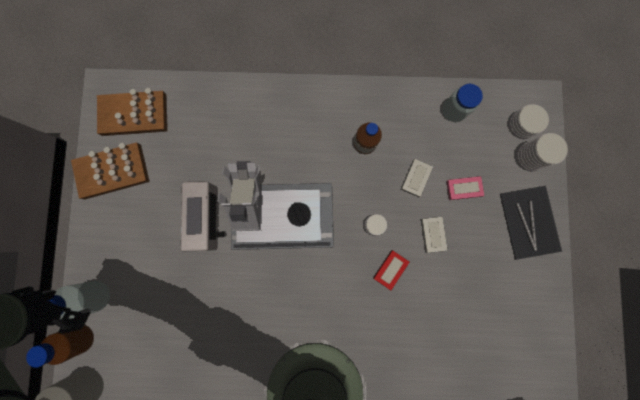

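The scene holds four cassette-shaped objects, by pixel in the top view. Off-white: (418,178) and (434,235). Pink: (466,188). Red: (392,270). The two off-white ones fit the description. The small dish stack is at (376,225), the amber bottle at (368,138), the magazine at about (242,195) and the knob at (299,214). I'll confirm in enlarged crops.

Run:
```python
import cv2
a=cv2.imread("pics/top0.png"); s=cv2.imread("pics/scene0.png")
cv2.imwrite("pics/c1.png",cv2.resize(a[150:260,375:485],None,fx=5.4,fy=5.4,interpolation=cv2.INTER_CUBIC))
cv2.imwrite("pics/c2.png",cv2.resize(a[150:260,175:340],None,fx=4.8,fy=4.8,interpolation=cv2.INTER_CUBIC))
cv2.imwrite("pics/c3.png",cv2.resize(s[185:310,295:490],None,fx=4,fy=4,interpolation=cv2.INTER_CUBIC))
```

```text
(no output)
```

View pics/c1.png

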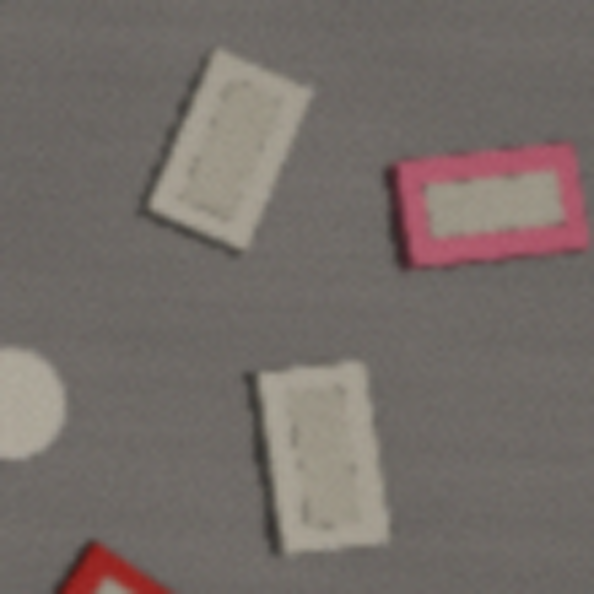

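View pics/c2.png

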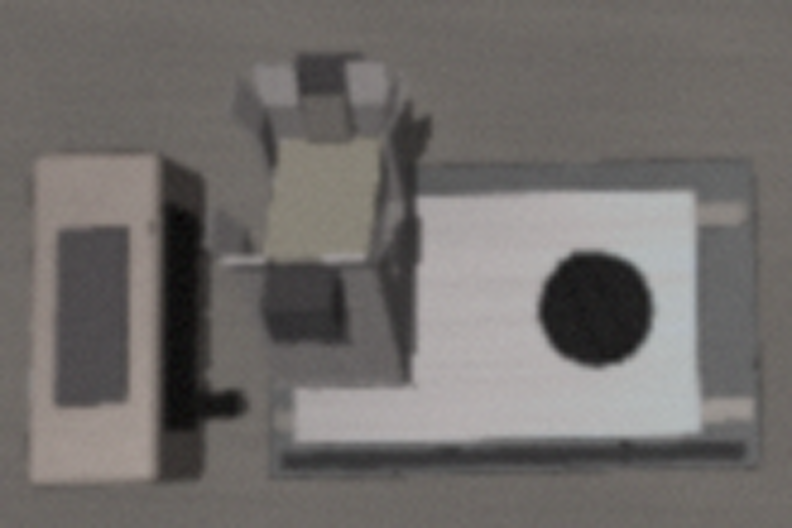

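View pics/c3.png

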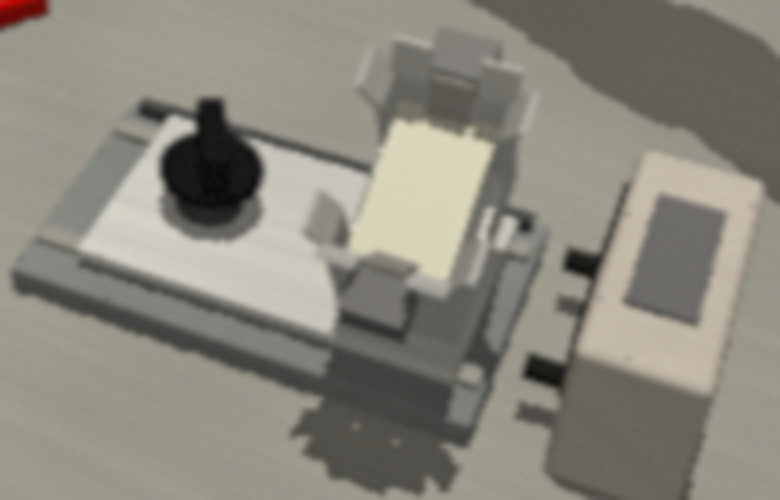

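The first crop confirms two off-white cassettes with corners near (220,48)/(245,250) and (258,373)/(388,543). The pink and red ones are decoys. The other two crops show the magazine with its cream follower, a lip at each end, and the knob at crop-2 pixel (596,308).

```bash
cat > h.py <<'E'
import numpy as np, cv2
from workcell import arm, viewer, open_jaws, close_gripper
C={n:viewer.calibration(n) for n in("scene","top")}
def w(n,uv,z):
    c=C[n]; R=np.array(c["R"]);o=-R.T@c["t"]
    d=R.T@np.linalg.inv(c["mtx"])@[*uv,1]; return o+d*(z-o[2])/d[2]
def proj(n,X):
    c=C[n]; p=(np.array(c["R"])@np.array(X,float).T).T+c["t"]; p=p@np.array(c["mtx"]).T; return p[:,:2]/p[:,2:]
def crop(u,s,off): return (np.array(u)+.5)/s-.5+off
E
python3 - <<'E'
from h import *
for n in C: print(n,-np.array(C[n]["R"]).T@C[n]["t"])
for P in([(220,48),(312,92),(245,250),(150,210)],[(258,373),(364,362),(388,543),(280,553)]):
    q=np.array([w("top",crop(p,5.4,(375,150)),.02) for p in P])[:,:2]
    e=[np.linalg.norm(q[i]-q[i-1]).round(3) for i in range(4)]
    d=q[0]+q[1]-q[2]-q[3]; print(q.mean(0).round(4),e,np.arctan2(d[1],d[0]).round(3))
q=np.array([w("top",crop(p,4.8,(175,150)),.105) for p in [(37,157),(158,155),(158,480),(30,480)]])[:,:2]
print("reader",q.round(4).tolist(),[np.linalg.norm(q[i]-q[i-1]).round(3) for i in range(4)])
k=w("top",crop((596,308),4.8,(175,150)),.07);print("disc top",k)
print("disc scene",w("scene",crop((212,168),4,(295,185)),.07),"bar top",w("scene",crop((211,110),4,(295,185)),.1))
for a,b,z in [((272,477),(760,465),.0),((418,195),(695,190),.04),((295,442),(700,432),.04)]:
    A,B=[w("top",crop(p,4.8,(175,150)),z) for p in(a,b)];d=A-B;print("yaw",np.arctan2(-d[0],d[1]))
a=cv2.imread("pics/top0.png")[195:235,280:320]; s=cv2.imread("pics/scene0.png")[200:250,325:370]
f=lambda x:cv2.resize(np.clip(x.astype(float)*4,0,255).astype(np.uint8),(400,400),interpolation=cv2.INTER_CUBIC)
cv2.imwrite("pics/k.png",np.hstack([f(a),f(s)]))
E
```

```text
scene [1.26402947 0.3789878  0.77364389]
top [0.42652859 0.00458415 1.1165263 ]
[ 0.6247 -0.2906] [np.float64(0.1), np.float64(0.056), np.float64(0.097), np.float64(0.056)] -0.399
[ 0.4569 -0.339 ] [np.float64(0.097), np.float64(0.058), np.float64(0.098), np.float64(0.059)] 0.118
reader [[0.5775, 0.3771], [0.5806, 0.3082], [0.397, 0.2968], [0.395, 0.3683]] [np.float64(0.183), np.float64(0.069), np.float64(0.184), np.float64(0.072)]
disc top [0.5025162  0.05698214 0.07      ]
disc scene [0.50254976 0.06095907 0.07      ] bar top [0.48404238 0.04987815 0.1       ]
yaw 0.0516255264417945
yaw 0.045778520369817464
yaw 0.051818256582918804
```

View pics/k.png

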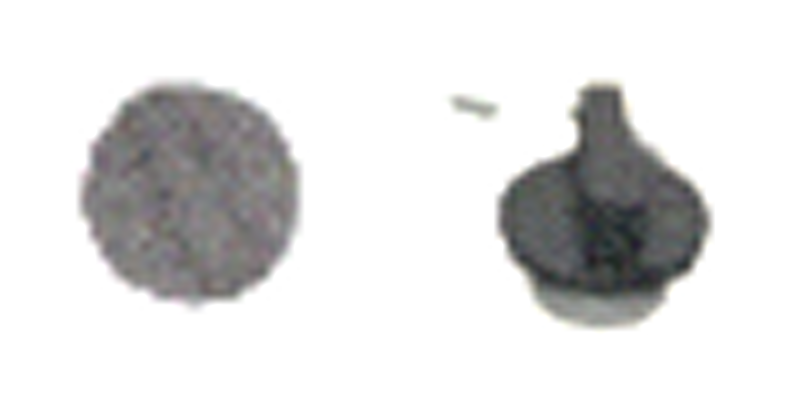

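```bash
cat >> h.py <<'E'
def magR(yaw):
    Z=np.array([[np.cos(yaw),-np.sin(yaw),0],[np.sin(yaw),np.cos(yaw),0],[0,0,1]])
    a=np.pi/6; return Z@np.array([[np.cos(a),0,np.sin(a)],[0,1,0],[-np.sin(a),0,np.cos(a)]])
E
python3 - <<'E'
from h import *
yaw=.05;M=magR(yaw)
P=crop((326,142),4.8,(175,150));L1=w("top",P,.1265)-M@[.043,0,0]; print("orig from +x lip",L1)
L2=w("scene",crop((452,122),4,(295,185)),.1695)-M@[-.043,0,0]; print("orig from -x lip",L2)
k=np.array([.5025,.059,0]);print("knob+145",k+.145*M[:,1])
b=[w("scene",(325+x/8.89,200+y/8),.1) for x,y in((200,88),(215,200))];d=b[1]-b[0];print("bar",b,np.hypot(*d[:2]),np.arctan2(d[1],d[0]))
o=(L1+L2)/2; o[2]=.148
o=np.array([o[0],o[1],.148])
def rect(x,y,z): return [o+M@[sx*x,sy*y,z] for sx,sy in((1,1),(1,-1),(-1,-1),(-1,1))]
segs=[(rect(.0535,.033,.021),(0,255,0)),(rect(.0535,.044,.042),(0,0,255)),(rect(.0645,.033,.042),(255,255,0)),(rect(.043,.012,0),(255,0,255)),(rect(.053,.012,.027),(0,255,255)),(rect(.053,.033,-.002),(255,0,0))]
out=[]
for n,f,(x0,y0,x1,y1) in(("top","top0",(205,150,270,215)),("scene","scene0",(360,180,440,260))):
    I=cv2.imread(f"pics/{f}.png")[y0:y1,x0:x1]; s=400/(x1-x0)
    I=cv2.resize(np.clip(I*1.4,0,255).astype(np.uint8),(400,400),interpolation=cv2.INTER_CUBIC)
    for q,c in segs:
        p=((proj(n,q)+.5-[x0,y0])*s-.5).round().astype(int); cv2.polylines(I,[p.reshape(-1,1,2)],True,c,1,cv2.LINE_AA)
    out.append(I)
cv2.imwrite("pics/ov.png",np.hstack(out)); print(o)
E
```

```text
orig from +x lip [0.5500785  0.20637991 0.148     ]
orig from -x lip [0.54556859 0.20975908 0.148     ]
knob+145 [0.49525302 0.20381879 0.        ]
bar [array([0.4797276 , 0.04819322, 0.1       ]), array([0.5276356 , 0.07526406, 0.1       ])] 0.05502733065440589 0.5143311763893864
[0.54782355 0.2080695  0.148     ]
```

View pics/ov.png

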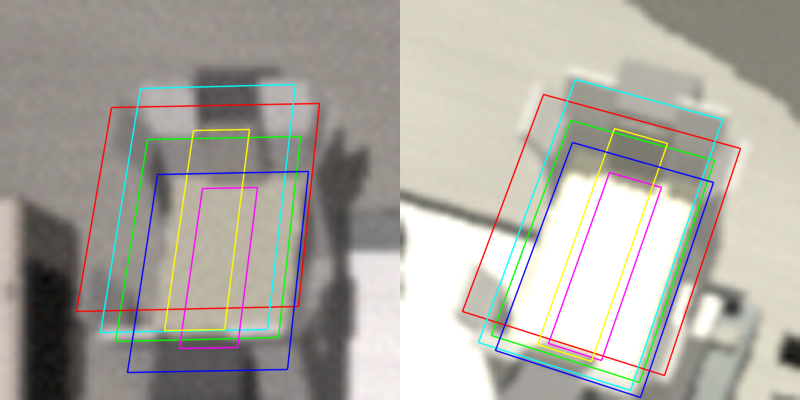

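The overlay puts the magazine origin near (0.549, 0.206) to within a few mm. The two cameras disagree by about 3 mm in y, so I'll refine it with a cassette held over the mouth. First I check IK and grasp cassette A.

```bash
cat >> h.py <<'E'
def down(yaw):  # tool down, tool y across cassette whose long axis has this yaw; tool x = long axis
    c,s=np.cos(yaw),np.sin(yaw); return np.array([[c,s,0],[s,-c,0],[0,0,-1.]])
YAW=.05; M=magR(YAW); O=np.array([.549,.206,.148])
def T(flip=1): return np.stack([flip*M[:,0],-flip*M[:,1],-M[:,2]],1)
def mag(x,y,z): return O+M@[x,y,z]
def st():
    s=arm.sense(); print("t%.1f"%s["time_s"],s["tcp_pos"].round(4),"F",np.round(s["force"],1),"w%.3f"%s["width"],"g%.0f"%s["gripper_force"]); return s
E
python3 - <<'E'
from h import *
for f in(1,-1):
    for z in(.15,.08,-.01): print(f,z,np.round(x,2).tolist() if (x:=arm.inverse_kinematics(mag(0,0,z),T(f))) is not None else None)
for n,p,y in(("A",(.6247,-.2906),-.399),("B",(.4569,-.339),.118),("K",(.5025,.059),.5-np.pi/2*0)):
    for e in(0,np.pi):
        x=arm.inverse_kinematics([*p,.1],down(y+e));print(n,e,None if x is None else np.round(x,2).tolist())
print("dish",w("top",(376,225),.06),"bottle",w("top",(372,128),.15))
E
```

```text
1 0.15 [-0.62, 0.96, 0.68, 1.02, -0.55, 1.86, -1.56]
1 0.08 [-0.67, 0.94, 0.65, 1.21, -0.54, 1.69, -1.52]
1 -0.01 [-0.7, 0.95, 0.61, 1.41, -0.55, 1.49, -1.49]
-1 0.15 [-0.31, 0.86, -0.08, 0.99, -0.11, 1.79, 1.25]
-1 0.08 [-0.31, 0.84, -0.1, 1.19, -0.09, 1.61, 1.25]
-1 -0.01 [-0.3, 0.85, -0.13, 1.39, -0.08, 1.4, 1.24]
A 0 [-0.07, 0.94, 0.74, 1.55, -0.73, 0.95, -1.06]
A 3.141592653589793 [0.21, 0.81, 0.23, 1.53, -0.22, 0.83, 1.69]
B 0 [0.02, 0.81, 0.79, 1.89, -0.8, 0.79, -0.2]
B 3.141592653589793 [0.44, 0.64, 0.14, 1.87, -0.14, 0.64, 2.35]
K 0 [-0.58, 0.62, 0.47, 2.05, -0.51, 0.58, -0.82]
K 3.141592653589793 [-0.13, 0.56, -0.14, 2.02, 0.14, 0.56, 1.7]
dish [ 0.47744365 -0.16179983  0.06      ] bottle [ 0.73112607 -0.13466429  0.15      ]
```

Run:
```python
from h import *
pi=np.pi
open_jaws()
arm.move_linear([.27,.563,.40],rate=.3)
R=down(-.399+pi); p=[.6247,-.2906]
arm.move_to([*p,.30],R); arm.move_linear([*p,.05],rate=.25)
print(arm.move_linear([*p,.018],rate=.05,max_force=15)); st()
close_gripper(80); st()
arm.move_linear([*p,.32],rate=.25); st()
arm.move_to(mag(0,0,.20),T(-1)); arm.move_linear(mag(0,0,.075),rate=.2); st()
for n in C: cv2.imwrite(f"pics/{n}1.png",viewer.snapshot(n)[:,:,::-1])
a=cv2.imread("pics/top1.png")[150:215,205:270]; s=cv2.imread("pics/scene1.png")[160:260,340:440]
cv2.imwrite("pics/h1.png",np.hstack([cv2.resize(np.clip(i*1.2,0,255).astype(np.uint8),(400,400),interpolation=cv2.INTER_CUBIC) for i in(a,s)]))
```

```text
False
t6.2 [ 0.6248 -0.2907  0.0181] F [ 0.6 -0.3 -0.4] w1.002 g0
t6.5 [ 0.625  -0.2908  0.0188] F [-2.1  1.6  8.6] w0.678 g87
t7.9 [ 0.6244 -0.2903  0.3188] F [-0.3 -0.1 -1.6] w0.679 g86
t10.5 [0.5874 0.2076 0.214 ] F [-0.1 -0.7  0.1] w0.676 g85
```

View pics/h1.png

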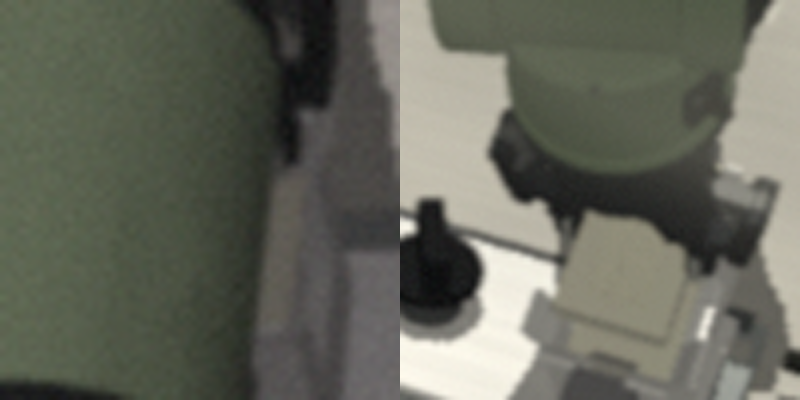

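The cassette is held at scene-crop pixels (557,305) to (672,343), right over the mouth. The top view is blocked by the arm. I'll centre it by touch: lower it into the flare, probe ±y and ±x, and take the midpoints.

```bash
cat >> h.py <<'E'
H=.0085
def mc():  # cassette-nominal centre in mag frame
    return M.T@(arm.sense()["tcp_pos"]-O)-[0,0,H]
def go(x,y,z,rate=.1,mf=None): return arm.move_linear(mag(x,y,z+H),rate=rate,max_force=mf)
def probe(c,z,ax,F=6,reach=.012):
    r=[]
    for s in(1,-1):
        q=list(c); q[ax]+=s*reach; hit=go(*q,z,.03,F); m=mc(); r.append(m[ax]); print("xy"[ax],s,hit,m.round(4)); go(*c,z,.05)
    return sum(r)/2
E
python3 - <<'E'
from h import *
c=np.array([1/4.85*.4*0+.0*1,0])
print(go(0,0,.036,.06,8),mc().round(4));st()
if mc()[2]<.04:
    z=.036
    c[1]=probe([0,0],z,1); c[0]=probe([0,c[1]],z,0); print(c); st()
E
```

```text
False [0.     0.     0.0362]
t11.3 [0.5713 0.2071 0.1867] F [-0.1 -0.1 -0.9] w0.681 g85
y 1 True [0.0002 0.0067 0.036 ]
y -1 True [-0.     -0.0057  0.0356]
x 1 True [0.0076 0.0004 0.0356]
x -1 True [-0.0053  0.0004  0.036 ]
[0.00114049 0.00048369]
t13.6 [0.5712 0.2075 0.1862] F [-0.5 -0.7 -2. ] w0.683 g87
```

Probing gives offsets of about 1 mm in x and 0.5 mm in y, and the half-gaps match the flare. Pushing in.

Run:
```python
from h import *
c=[.0011,.0005]
go(*c,.030,.05)
for z in(.018,.008,0,-.006,-.011,-.016):
    h=go(*c,z,.04,40); s=arm.sense(); print(z,h,mc().round(4),"F mag",(M.T@s["force"]).round(1),"tq",np.round(s["wrist_torque"],1))
    if h: break
```

```text
0.018 False [0.001  0.0005 0.0177] F mag [ 0.1 -0.1 -2.2] tq [ 0.  -0.7 -0.1]
0.008 False [0.0011 0.0005 0.0078] F mag [1.9 0.2 0.8] tq [ 0. -1.  0.]
0 False [0.0011 0.0005 0.    ] F mag [1.2 0.4 2.1] tq [ 0.1 -1.1 -0. ]
-0.006 False [ 0.0011  0.0005 -0.0059] F mag [ 1.4 -0.8  3. ] tq [ 0.1 -1.1 -0.1]
-0.011 False [ 0.0011  0.0005 -0.0109] F mag [0.5 0.1 4.5] tq [ 0.1 -0.9 -0. ]
-0.016 False [ 0.0011  0.0005 -0.0159] F mag [ 1.6 -0.4  4.6] tq [ 0.1 -0.8 -0. ]
```

Run:
```python
from h import *
c=[.0011,.0005]
go(*c,-.018,.04,40); s=arm.sense(); print((M.T@s["force"]).round(1))
print("pull",go(*c,-.005,.03,9)); m=mc(); s=arm.sense(); print(m.round(4),(M.T@s["force"]).round(1))
if m[2]<-.0065:
    go(*c,-.014,.04)
    open_jaws(); st(); go(*c,.10,.15); st(); print((M.T@arm.sense()["force"]).round(1))
```

```text
[ 0.1 -0.4  4.4]
pull True
[ 0.0011  0.0005 -0.01  ] [-1.3 -0.2  2.8]
t17.2 [0.5471 0.2064 0.1426] F [-0.3  0.1  0.8] w1.003 g0
t18.1 [0.6036 0.2092 0.2407] F [-1.1 -0.6 -0.4] w1.000 g0
[-0.8 -0.6 -0.9]
```

The pull test stopped exactly at -10 mm, so cassette 1 is under the lips. Now cassette B, with the same touch-centring.

Run:
```python
from h import *
go(.001,.0005,.18,.2)
R=down(.118+np.pi); p=[.4569,-.339]
arm.move_to([*p,.30],R); arm.move_linear([*p,.05],rate=.25)
print(arm.move_linear([*p,.018],rate=.05,max_force=15)); st()
close_gripper(80); st()
arm.move_linear([*p,.32],rate=.25)
arm.move_to(mag(.001,.0005,.20),T(-1)); go(.001,.0005,.070,.2); st()
h=go(.001,.0005,.036,.06,8); print(h,mc().round(4))
if not h:
    c=[.001,.0005]; c[1]=probe(c,.036,1); c[0]=probe(c,.036,0); print(c); st()
```

```text
False
t22.7 [ 0.4569 -0.3391  0.0181] F [-0.1  0.1  0.7] w0.997 g0
t23.1 [ 0.4571 -0.3391  0.0187] F [-2.   1.7 12. ] w0.680 g85
t27.3 [0.5899 0.2082 0.2166] F [0.5 0.  0.1] w0.681 g85
False [0.0011 0.0005 0.0362]
y 1 True [0.0012 0.0065 0.0359]
y -1 True [ 0.001  -0.0052  0.0356]
x 1 True [0.0074 0.0007 0.0356]
x -1 True [-0.005   0.0005  0.0359]
[np.float64(0.0012019860089860623), np.float64(0.0006521156157053886)]
t30.3 [0.572  0.2077 0.1855] F [ 0.2 -0.5 -0.3] w0.681 g86
```

Run:
```python
from h import *
c=[.0012,.0006]
go(*c,.030,.05)
for z in(.01,0,-.006,-.011,-.018):
    h=go(*c,z,.04,40); s=arm.sense(); print(z,h,mc().round(4),"F mag",(M.T@s["force"]).round(1))
    if h: break
else:
    print("pull",go(*c,-.005,.03,9)); m=mc(); print(m.round(4))
    if m[2]<-.0065:
        go(*c,-.014,.04); open_jaws(); go(*c,.10,.15); go(*c,.18,.2); st()
        arm.move_to([.45,-.1,.40],down(.5))
        for n in C: cv2.imwrite(f"pics/{n}2.png",viewer.snapshot(n)[:,:,::-1])
        s=cv2.imread("pics/scene2.png"); k=np.clip(s[200:250,325:375]*4.,0,255).astype(np.uint8)
        cv2.imwrite("pics/h2.png",np.hstack([cv2.resize(i,(400,400),interpolation=cv2.INTER_CUBIC) for i in(s[180:260,365:445],k)]))
```

```text
0.01 False [0.0013 0.0006 0.01  ] F mag [2.1 0.7 1.6]
0 False [0.0013 0.0006 0.0001] F mag [ 2.8 -0.1  2.3]
-0.006 False [ 0.0012  0.0006 -0.0059] F mag [2.9 0.5 3.2]
-0.011 False [ 0.0012  0.0006 -0.0108] F mag [1.1 0.7 4.7]
-0.018 False [ 0.0012  0.0006 -0.0178] F mag [ 0.7 -0.3  6.3]
pull True
[ 0.0012  0.0006 -0.0099]
t34.9 [0.6439 0.2113 0.3098] F [-0.1  0.2 -0.5] w1.003 g0
```

View pics/h2.png

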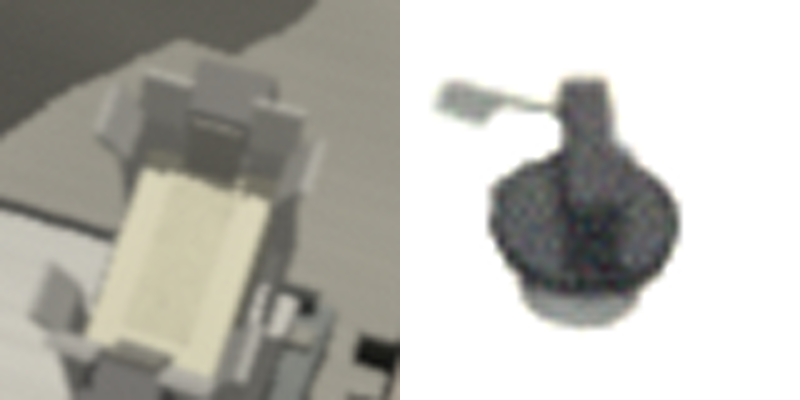

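Both cassettes are under the lips. The picture shows the top one seated, and the pull test stopped at -10 mm again. The bar top runs from (583,80) to (594,210) in the right panel, which is a yaw of about 0.5. Next: grip the knob and turn it in steps.

Run:
```python
from h import *
for y in(.3,.4,.5,.6):
    d=.032*np.array([np.cos(y),np.sin(y),0]); c=np.array([.503,.059,.1]); q=(proj("scene",[c-d,c+d])-[325,200])*8+[400,0]; print(y,q.round().tolist())
K=np.array([.503,.059,.092]); y0=.5
for a in(0,.7,1.4,1.55):
    x=arm.inverse_kinematics(K+.03*a*M[:,1],down(y0-a)); print(a,None if x is None else np.round(x,2).tolist())
    x=arm.inverse_kinematics(K+.03*a*M[:,1],down(y0-a+np.pi)); print(a,"pi",None if x is None else np.round(x,2).tolist())
```

```text
0.3 [[594.0, 77.0], [565.0, 204.0]]
0.4 [[584.0, 76.0], [575.0, 205.0]]
0.5 [[574.0, 76.0], [586.0, 205.0]]
0.6 [[564.0, 76.0], [596.0, 205.0]]
0 [-0.56, 0.64, 0.45, 2.05, -0.51, 0.57, -0.82]
0 pi [-0.27, 0.58, 0.05, 2.03, -0.06, 0.53, 1.89]
0.7 [-0.62, 0.65, 0.48, 2.04, -0.54, 0.58, -1.53]
0.7 pi [-0.4, 0.59, 0.17, 2.03, -0.18, 0.53, 1.27]
1.4 [-0.8, 0.72, 0.69, 2.04, -0.76, 0.65, -2.06]
1.4 pi [-0.54, 0.61, 0.3, 2.03, -0.34, 0.55, 0.67]
1.55 [-0.82, 0.73, 0.71, 2.04, -0.78, 0.66, -2.2]
1.55 pi [-0.56, 0.61, 0.32, 2.03, -0.35, 0.55, 0.53]
```

Run:
```python
from h import *
K=np.array([.503,.059,.092]); y0=.5+np.pi
arm.move_to(K+[0,0,.2],down(y0)); arm.move_linear(K+[0,0,.03],rate=.25)
print(arm.move_linear(K,rate=.06,max_force=12)); close_gripper(60); s=st(); print(np.round(s["wrist_torque"],2))
for a in np.arange(.1,.95,.1):
    arm.move_linear(K+.03*a*M[:,1],down(y0-a),rate=.012)
    s=arm.sense(); print(round(a,2),"t%.1f"%s["time_s"],(M.T@s["force"]).round(1),np.round(s["wrist_torque"],2),"w%.3f"%s["width"])
```

```text
False
t41.6 [0.5028 0.0593 0.0923] F [-3.3  0.7  8.4] w0.201 g58
[0.3  0.69 0.17]
0.1 t42.0 [-5.9  1.9  5.1] [ 0.25  0.59 -0.24] w0.197
0.2 t42.4 [-5.   0.4  5.7] [ 0.04  0.42 -0.25] w0.201
0.3 t42.8 [-5.2 -0.3  5.4] [-0.27  0.43 -0.27] w0.198
0.4 t43.2 [-4.8 -1.5  4.3] [-0.54  0.35 -0.28] w0.201
0.5 t43.6 [-5.6 -2.3  6.1] [-0.73  0.36 -0.34] w0.201
0.6 t44.0 [-5.3 -3.2  5.3] [-1.01  0.38 -0.32] w0.197
0.7 t44.4 [-6.  -5.3  6. ] [-1.24  0.43 -0.39] w0.194
0.8 t44.8 [-7.  -6.1  6.7] [-1.44  0.56 -0.46] w0.196
0.9 t45.2 [-7.9 -7.4  6.5] [-1.67  0.64 -0.45] w0.197
```

Run:
```python
from h import *
K=np.array([.503,.059,.092]); y0=.5+np.pi
for a in np.arange(.98,1.6,.06):
    arm.move_linear(K+.03*min(a,1.4)*M[:,1],down(y0-a),rate=.01)
    s=arm.sense(); f=M.T@s["force"]; print(round(a,2),"t%.1f"%s["time_s"],f.round(1),np.round(s["wrist_torque"],2),"w%.3f"%s["width"])
    if abs(s["wrist_torque"][2])>1.2 or abs(f[1])>25: break
```

```text
0.98 t45.5 [-8.  -8.1  6.4] [-1.85  0.77 -0.48] w0.199
1.04 t45.9 [-10.5  -7.8   7.6] [-2.02  0.91 -0.48] w0.195
1.1 t46.2 [-9.9 -9.8  7.2] [-2.08  0.96 -0.47] w0.200
1.16 t46.5 [-10.5 -13.2   8.8] [-2.95  1.07  0.58] w0.199
1.22 t46.9 [ -8.1 -25.3   9.6] [-5.43  0.45  1.56] w0.201
```

Force and torque jump at about 1.13 rad past the grip angle, which suggests the stops. I'll press slightly more, let go, retreat and check with a picture.

Run:
```python
from h import *
K=np.array([.503,.059,.092]); y0=.5+np.pi; a=1.26
arm.move_linear(K+.03*1.2*M[:,1],down(y0-a),rate=.01); s=st(); print(np.round(s["wrist_torque"],2)); p=s["tcp_pos"]; R=s["tool_rot"]
print("tool yaw turned",y0-np.pi-np.arctan2(-R[1,0],-R[0,0]),"moved",(M.T@(p-K)).round(4))
open_jaws(); arm.move_linear(p+[0,0,.2],rate=.25); arm.move_to([.45,-.1,.45],down(y0-a)); st()
for n in C: cv2.imwrite(f"pics/{n}3.png",viewer.snapshot(n)[:,:,::-1])
t=cv2.imread("pics/top3.png")[150:260,175:340]; s=cv2.imread("pics/scene3.png")[170:300,320:490]
cv2.imwrite("pics/h3.png",np.hstack([cv2.resize(np.clip(i*1.3,0,255).astype(np.uint8),(400,400),interpolation=cv2.INTER_CUBIC) for i in(t,s)]))
```

```text
t47.1 [0.5014 0.0918 0.0925] F [ -2.3 -23.   14.2] w0.204 g110
[-4.85  0.57  2.83]
tool yaw turned 1.2592316044100809 moved [-0.0002  0.0328  0.0004]
t49.7 [ 0.4503 -0.0985  0.449 ] F [0.  0.5 0.6] w1.001 g0
```

View pics/h3.png

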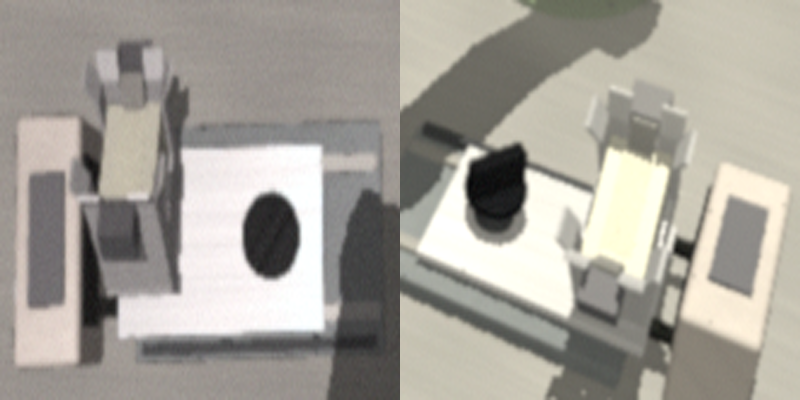

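The picture shows the carriage against both rubber stops, at (685,245) and (660,330) in the right panel. The cassette is seated and the knob disc has moved about 34 mm. The gripper is clear, so I hand in.

```bash
python3 -c "
from workcell import workorder,arm
print(workorder.hand_in(),arm.sense()['time_s'])"
```

```text
the job is handed in; nothing more can be done
the job is handed in; nothing more can be done
```

Both cassettes are snapped under the lips and the carriage is home against its stops. The job was handed in shortly after 49.7 s on the robot's clock, with the arm clear; no verdict came back.

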